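# Cover the kit drawer and push it home

## Task

Put the loose cover plate back on the open kit drawer, flat on its rim with the drawer's two pins through the plate's two holes, and let go of it. Then push the drawer fully home until it clicks in at its detent. Leave the other things on the bench where they are.

Things in the scene. Friction and masses are not known exactly. Their poses are not given: they have to be found in the camera images.
- cover: Loose aluminium cover plate, 100 (its x) x 140 (its y) x 4 mm, lying flat on the bench. A black rib to hold it by stands on its centre: 50 mm long (x), 12 thick (y), from 4 to 24 mm above the underside. Two 11 mm through holes at x = 0, y = -60 and +60 mm. Origin: centre of the underside, z up. Half a turn about z makes no difference to the fit.
- cover_seat (a point): Where the cover's origin belongs: centre of the drawer's flat rim, 36 mm over the bench. Moves with the drawer; x points into the cabinet (closing direction), y left, z up. Two 6 mm pins with tapered tips stand at x = 0, y = -60 and +60 mm, 11.5 mm above the rim. The rim spans x -58 to +54, y -70 to +70 mm. The front plate's inner face is at x = -58 mm; its top is 69 mm over the bench.
- drawer_handle (a point): Middle of the drawer's bow handle: a steel bar 10 mm in diameter, 80 mm long across the front, 34 mm over the bench, its centreline 22 mm in front of the outer face of the front plate (8 mm thick, 160 mm wide). Axes as cover_seat (x = pushing direction). Fit to push on.
- cabinet: Grey steel cabinet that the drawer slides into, fixed to the bench: 150 mm deep (x), 160 wide (y), 69 high, open at the front (-x). Its opening ends 65 mm over the bench, so the drawer goes in only with the cover lying flat (rib top then 60 mm over the bench). Origin: centre of the underside; x points to its back.
- drawer (a joint): How far the drawer stands out of the cabinet, in m: 0 = fully home, 0.135 = fully out. The spring detent resists between about 17 and 7 mm (peak about 8 N), then pulls the drawer home and holds it.
- pill_bottle: Bystander, to be left alone: white pill bottle, upright, 40 mm diameter, 80 mm tall. Origin: centre of its underside.
- relay: Bystander, to be left alone: plug-in relay, 22 x 28 x 36 mm tall, grey on a black foot. Origin: centre of its underside.
- tin_can: Bystander, to be left alone: white tin, upright, 70 mm diameter, 102 mm tall. Origin: centre of its underside.
- terminal: Bystander, to be left alone: grey rail terminal lying flat, 40 x 48 x 10 mm. Origin: centre of its underside.

How it is judged (in metres and radians):
On the way:
1. the cover lies flat on the rim of the still open drawer, both pins through its holes, and the fingers have let go of it (x of cover in the frame of cover_seat between -0.004 and 0.004 m and y of cover in the frame of cover_seat between -0.004 and 0.004 m and z of cover in the frame of cover_seat between -0.003 and 0.003 m and angle between cover's own z axis and vertical below 0.06 rad and angle between the x axis of cover and the x axis of cover_seat, either way round below 0.1 rad and value of joint drawer above 0.03 m and contact force between the fingers and cover below 0.05 N), for 0.2 s.
At the end, for the whole second after the job is handed in: The drawer is home at its detent (less than 3 mm open) and at rest, with the cover lying flat on its rim over both pins: within 4 mm of its seat in x and y, 3 mm in height, tilted less than 0.06 rad and square to the drawer within 0.1 rad (x of cover in the frame of cover_seat between -0.004 and 0.004 m and y of cover in the frame of cover_seat between -0.004 and 0.004 m and z of cover in the frame of cover_seat between -0.003 and 0.003 m and angle between cover's own z axis and vertical below 0.06 rad and angle between the x axis of cover and the x axis of cover_seat, either way round below 0.1 rad and value of joint drawer below 0.003 m and linear speed of cover below 0.02 m/s and velocity of joint drawer between -0.01 and 0.01 m/s); the robot touches nothing.
It fails at once if a bystander (pill bottle, relay, tin, rail terminal) is moved more than 30 mm (distance of any of pill_bottle, relay, tin_can, terminal from where it was at the start of the episode above 0.03 m).
It also fails if it takes over 53 s, if anything falls off the work surface, if the arm or the gripper's body presses on something with over 40 N, if the wrist force passes 120 N, or if a joint passes its speed limit or range.

## Robot

A 6-joint arm with a two-finger parallel gripper is mounted at the origin on a cart in front of the work surface, level with it; the furniture and walls round the work are solid. World frame = base frame: x ahead of the robot, y to its left, z up, the work surface at z = 0. Lengths are in mm, angles in rad, forces in N, time in s.
With the tool pointing down it reaches from about 275 to 1000 mm from the base axis. Payload 8.4 kg.
Tool frame: the origin (TCP) lies at the very end of the fingers, on their centre line; the grasp point (between the pads) lies 19 mm behind it; z points along the fingers, y is the line along which they close (so a half turn about z gives the same grasp; the last joint's range is limited). The gripper opens to 85 mm and grips with 20 to 120 N. Pads are 22 mm wide; open, the fingers measure 114 mm over their backs; the gripper's body (76 mm by 85 mm) begins 54 mm behind the grasp point. The pads swing forward as they close: fully open they stand 13 mm farther back than shut.
Start: joints at [1.167, 0.353, 1.633, -0, 1.155, -0.002], TCP at [244.421, 575.227, 231.281] pointing down, gripper open.
Joint ranges: [-2.63, 2.63], [-0.92, 2.1], [0.06, 2.66], [-1.3, 4.44], [0, 2.69], [-3.02, 3.02]. Speed limits (rad/s): [2.22, 2.22, 2.79, 3.14, 3.14, 3.14].

## Interface

Orientations are given as [roll, pitch, yaw] about the fixed x, y, z axes, in that order (R = Rz(yaw) Ry(pitch) Rx(roll)).
In Python, from rig import telemetry, imaging, r gives the robot as it stands. The module is installed in compiled form; this text tells all that it offers.
- The arm moves only by the tool step_arm, never from a script. Its argument "moves" is a list of rows, each a list of 3 entries, a list of its own where there are three numbers: the turn, a rotation vector about the tool's x, y, z scaled (see below), then the shift along the tool's x, y, z scaled (see below), then the opening, from -1 (shut) to 1 (fully open). A call has 1 to 8 rows; each row is the pose to reach, as a shift and turn from the pose commanded when the call began, along the tool's axes at that moment; what a row does not reach only later rows make up. The controller multiplies each number of a shift by 200 mm and each number of a turn by 45 degrees. A row lasts 1/10 s, in which the tool goes at most 50 mm and 8.59 degrees, less where a joint would pass 70% of its speed; a pose out of reach is approached as far as the arm can. A call with a number of a shift or a turn outside -1 to 1 is refused whole. A call with a gripper value outside its range is refused whole. The fingers move at their own pace and stop on an object; "squeeze" is the grip in N (left out, the last holds). Time passes only in rows, so rows that repeat a pose let the fingers close. It gives the time, the measured TCP pose, the force, the opening and the grip force at its end, in the units of the state.
- telemetry.sense(): the state, without advancing time (a new reading comes with each control period).
- imaging.grab_frame(name): name is "side" or "top" or "wrist"; returns the picture (420x560x3 uint8, red, green, blue); there is no depth.
- imaging.calibration(name): a dict with "fx", "fy", "cx", "cy" (pixels), "cam_to_world" (4x4, takes a point from camera to world coordinates). Camera axes: x right, y up, looking along -z (the intrinsics and any distortion apply to the point x, -y, -z); pixel columns grow to the right and rows downward; lengths in mm; the calibration is good to about 2 mm. The wrist camera is an equidistant fisheye: a pixel r from the principal point sees the ray r / f radians off the axis. A picture is of the moment at which its call begins: read the wrist's pose just before it. calibration takes no time and is no camera call; for the wrist camera it gives the pose at the moment of the call.
- r.sign_off(): hands the job in; it is judged then, once.
Trained networks look in the newest picture that a camera, given by its name, has taken for a name from the list of things; names that differ only in an ending like _2 or _b are one class to them, and where a whole thing is asked for, a point or a joint stands for the part that bears it (a point fixed in the world has none). Each returns a list of dicts, best first, with "conf" (0 to 1); they miss things now and then, are a little off and sometimes report something else, mostly with a low value. They report only what shows in the picture. A call takes as long as a camera call.
- imaging.recognise(camera, name): "extent" ([left, top, width, height] in pixels, round what is visible of it).
- imaging.mark_of(camera, name): "xy" ([column, row] in pixels: a listed point, or the origin of a listed thing).
The state is a dict: "clock": time; "qpos": joint angles; "qvel": joint speeds; "joint_efforts": joint torques, N m; "eef_pos": TCP position; "tcp_rot": TCP orientation; "contact_force": force on the tool from outside, world axes, zero at the start; "wrist_torque": the same for the moment, N m; "opening": opening from 0.0 (shut) to 1.0 (fully open); "grasp_force": force on a finger pad.
Only numpy, scipy, OpenCV 4.12 (cv2) and the standard library are available. Lean on these libraries where they do the work, as an engineer would, in place of code of your own. Each camera call takes 0.05 s, during which the arm holds its last target. There are 200 camera calls.

## Working session

There is one attempt and no reset: what is moved stays moved. The work goes in short steps, Python scripts to look and compute and a tool call to move; the robot and the scene stay as the last step left them, time stands still between calls to the robot, and variables do not carry over. Pictures are saved under pics/ and viewed, at most 10 in all, crops included, and the job is handed in when it is done.

Besides the shell and the picture viewer there is one more tool, called after "Call:" by a JSON object that holds its "fn" and its "kwargs", one argument or row to a line. step_arm: Moves the arm, as the interface text tells. Its arguments: {"type":"object","properties":{"moves":{"type":"array"},"squeeze":{"type":"number"}},"required":["moves"]}

```bash
mkdir -p pics; cat > h.py <<'E'
import numpy as np, cv2
from rig import telemetry, imaging, r
def ray(cam,px,cal=None):
    c=cal or imaging.calibration(cam); T=np.array(c["cam_to_world"])
    u=(px[0]-c["cx"])/c["fx"]; v=(px[1]-c["cy"])/c["fy"]
    if cam=="wrist":
        t=np.hypot(u,v); s=np.sin(t)/t if t>1e-9 else 1; d=np.array([u*s,-v*s,-np.cos(t)])
    else: d=np.array([u,-v,-1.])
    d=T[:3,:3]@d; return T[:3,3],d/np.linalg.norm(d)
def atz(cam,px,z,cal=None):
    o,d=ray(cam,px,cal); return (o+d*(z-o[2])/d[2]).round(1)
def tri(rs):
    A=sum(np.eye(3)-np.outer(d,d) for o,d in rs); b=sum((np.eye(3)-np.outer(d,d))@o for o,d in rs)
    return np.linalg.solve(A,b).round(1)
E
cat > a.py <<'E'
from h import *
s=telemetry.sense(); print(s["clock"],s["eef_pos"],s["tcp_rot"],s["opening"])
ims={c:imaging.grab_frame(c) for c in("side","top","wrist")}
for c in ims: cv2.imwrite(f"pics/{c}0.png",ims[c][:,:,::-1])
cv2.imwrite("pics/all0.png",cv2.resize(np.hstack([ims["side"],ims["top"]])[:,:,::-1],(800,300),interpolation=cv2.INTER_AREA))
for c in ims:
    k=imaging.calibration(c); print(c,k["fx"],k["cx"],k["cy"],np.round(k["cam_to_world"],3).tolist(),[q for q in k if q not in("fx","fy","cx","cy","cam_to_world")])
    for n in("cover","cover_seat","drawer_handle"):
        m=imaging.mark_of(c,n); print(c,n,[(np.round(q["xy"],1).tolist(),round(q["conf"],2),atz(c,q["xy"],{"cover":0,"cover_seat":36,"drawer_handle":34}[n]).tolist()) for q in m[:2]])
for n in("cabinet","pill_bottle","relay","tin_can","terminal"):
    m=imaging.mark_of("top",n); print(n,[(np.round(q["xy"],1).tolist(),round(q["conf"],2),atz("top",q["xy"],0).tolist()) for q in m[:2]])
E
python3 a.py
```

```text
0.0 [244.22894424 574.78677221 230.55728011] [-3.14020029e+00 -2.74339648e-06  2.73981262e+00] 0.9983225045405284
side 408.62310774754366 276.6935833125333 216.20534612324514 [[0.944, 0.148, -0.296, 255.631], [-0.331, 0.439, -0.836, -806.209], [0.006, 0.886, 0.463, 530.013], [0.0, 0.0, 0.0, 1.0]] []
side cover [([254.3, 323.8], 0.56, [411.6, -244.6, 0.0])]
side cover_seat [([273.6, 226.7], 0.71, [545.2, 34.6, 36.0])]
side drawer_handle []
top 467.88674938548735 272.63252102235725 212.55078927379657 [[-0.023, 0.988, -0.154, 366.177], [-1.0, -0.02, 0.022, 34.657], [0.019, 0.155, 0.988, 1092.686], [0.0, 0.0, 0.0, 1.0]] []
top cover [([380.1, 260.3], 0.83, [418.6, -238.5, 0.0]), ([269.7, 244.6], 0.31, [460.9, 18.6, 0.0])]
top cover_seat [([258.8, 209.2], 0.97, [539.4, 42.3, 36.0])]
top drawer_handle [([271.4, 246.0], 0.93, [454.7, 15.4, 34.0])]
wrist 325.19226210127806 276.46703481210346 209.9246604556199 [[0.391, -0.872, -0.293, 170.931], [0.92, 0.371, 0.125, 608.709], [-0.0, -0.318, 0.948, 372.515], [0.0, 0.0, 0.0, 1.0]] []
wrist cover [([3.0, 374.8], 0.82, [418.1, -236.4, 0.0])]
wrist cover_seat [([92.1, 419.0], 0.72, [546.4, 33.3, 36.0])]
wrist drawer_handle []
cabinet [([243.5, 155.3], 0.55, [677.5, 77.0, 0.0])]
pill_bottle [([160.0, 180.4], 0.56, [619.4, 276.2, 0.0])]
relay [([337.7, 196.7], 0.5, [571.7, -145.9, 0.0])]
tin_can [([154.4, 238.6], 0.78, [480.6, 287.2, 0.0])]
terminal [([184.2, 283.6], 0.73, [375.2, 217.3, 0.0])]
```

View pics/top0.png

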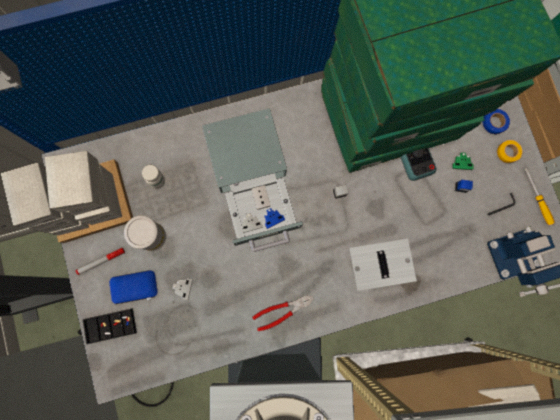

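View pics/side0.png

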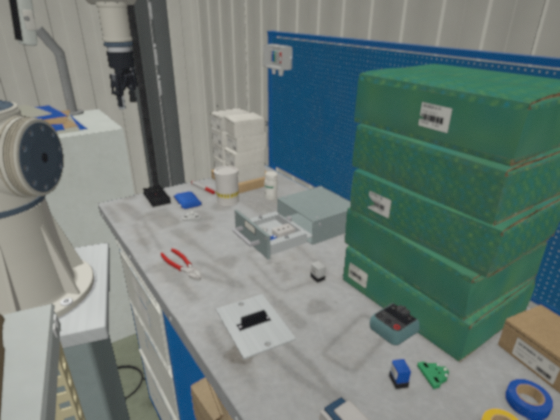

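The top view shows the cover at about (382,264), with its rib running up and down the image. The open drawer is at (262,208) with its handle at (269,243), and the cabinet is at (245,147). The side view agrees. Next I'll take a wrist look over the drawer, then go to the cover.

```bash
cat > plan.py <<'E'
from h import *; import sys
from scipy.spatial.transform import Rotation as R
# usage: plan.py x y z yaw ncalls [noround]: tool straight down; prints turn_vec(units), shift(units) per call
def plan(x,y,z,yaw,n,dec=3):
    s=telemetry.sense(); p=s["eef_pos"].copy() if hasattr(s["eef_pos"],"copy") else np.array(s["eef_pos"]); p=np.array(p)
    Rc=R.from_euler("xyz",s["tcp_rot"]); Rt=R.from_euler("xyz",[np.pi,0,yaw]); pt=np.array([x,y,z])
    print("at",s["clock"],p.round(1),np.round(s["tcp_rot"],3),round(s["opening"],3))
    for k in range(n):
        f=1/(n-k); rv=(Rc.inv()*Rt).as_rotvec()*f
        t=np.round(rv/np.radians(45),dec); d=np.round(Rc.inv().apply((pt-p)*f)/200,dec)
        print("turn",t.tolist(),"shift",d.tolist(),"rows>=",np.ceil(max(np.linalg.norm(d)*4,np.linalg.norm(t)*45/8.59)))
        p=p+Rc.apply(d*200); Rc=Rc*R.from_rotvec(t*np.radians(45))
if __name__=="__main__":
    a=sys.argv; plan(*map(float,a[1:5]),int(a[5]))
E
python3 plan.py 530 40 230 0.3 4
```

```text
at 0.85 [244.4 575.2 231.3] [3.142 0.    2.74 ] 1.0
turn [0.0, -0.0, 0.777] shift [-0.59, -0.476, 0.002] rows>= 5.0
turn [0.0, -0.0, 0.776] shift [-0.757, -0.052, 0.001] rows>= 5.0
turn [0.0, -0.0, 0.777] shift [-0.65, 0.39, 0.002] rows>= 5.0
turn [0.0, -0.0, 0.776] shift [-0.309, 0.693, 0.001] rows>= 5.0
```

Call:
{"fn": "step_arm", "kwargs": {
  "moves": [
    [[0,0,0.78],[-0.59,-0.476,0],1],
    [[0,0,0.78],[-0.59,-0.476,0],1],
    [[0,0,0.78],[-0.59,-0.476,0],1],
    [[0,0,0.78],[-0.59,-0.476,0],1],
    [[0,0,0.78],[-0.59,-0.476,0],1]
  ]
}}

```text
clock: 1.35
eef_pos: [316.6, 440.5, 231.6]
tcp_rot: [3.141, -0.0, 2.122]
contact_force: [-0.5, -0.0, 0.2]
opening: 1.0
grasp_force: 0.0
```

Call:
{"fn": "step_arm", "kwargs": {
  "moves": [
    [[0,0,0.78],[-0.757,-0.052,0],1],
    [[0,0,0.78],[-0.757,-0.052,0],1],
    [[0,0,0.78],[-0.757,-0.052,0],1],
    [[0,0,0.78],[-0.757,-0.052,0],1],
    [[0,0,0.78],[-0.757,-0.052,0],1]
  ]
}}

```text
clock: 1.85
eef_pos: [387.5, 307.2, 231.5]
tcp_rot: [3.141, -0.001, 1.514]
contact_force: [0.2, 0.5, -0.5]
opening: 1.003
grasp_force: 0.0
```

Call:
{"fn": "step_arm", "kwargs": {
  "moves": [
    [[0,0,0.78],[-0.65,0.39,0],1],
    [[0,0,0.78],[-0.65,0.39,0],1],
    [[0,0,0.78],[-0.65,0.39,0],1],
    [[0,0,0.78],[-0.65,0.39,0],1],
    [[0,0,0.78],[-0.65,0.39,0],1]
  ]
}}

```text
clock: 2.35
eef_pos: [458.1, 173.6, 231.3]
tcp_rot: [-3.141, -0.0, 0.904]
contact_force: [0.6, 0.8, 0.3]
opening: 1.0
grasp_force: 0.0
```

Call:
{"fn": "step_arm", "kwargs": {
  "moves": [
    [[0,0,0.77],[-0.309,0.69,0],1],
    [[0,0,0.77],[-0.309,0.69,0],1],
    [[0,0,0.77],[-0.309,0.69,0],1],
    [[0,0,0.77],[-0.309,0.69,0],1],
    [[0,0,0.77],[-0.309,0.69,0],1],
    [[0,0,0.77],[-0.309,0.69,0],1]
  ]
}}

```text
clock: 2.95
eef_pos: [527.1, 41.0, 231.1]
tcp_rot: [-3.141, 0.0, 0.308]
contact_force: [-0.6, -0.1, -0.5]
opening: 0.997
grasp_force: 0.0
```

```bash
cat > b.py <<'E'
from h import *; import sys
f=sys.argv[1]; names=sys.argv[2].split(",")
s=telemetry.sense(); print(s["clock"],np.round(s["eef_pos"],1),np.round(s["tcp_rot"],3))
cal=imaging.calibration("wrist"); im=imaging.grab_frame("wrist"); cv2.imwrite(f"pics/{f}.png",im[:,:,::-1])
import json; json.dump({k:np.array(v).tolist() for k,v in cal.items()},open(f"pics/{f}.json","w"))
for n in names:
    m=imaging.mark_of("wrist",n); print(n,[(np.round(q["xy"],1).tolist(),round(q["conf"],2),atz("wrist",q["xy"],{"cover":0,"cover_seat":36,"drawer_handle":34,"cabinet":0}[n],cal).tolist()) for q in m[:2]])
E
python3 b.py dr1 cover_seat,drawer_handle,cabinet; python3 plan.py 420 -238 190 0.1 2
```

```text
2.95 [527.1  41.  231.1] [-3.141  0.     0.308]
cover_seat [([283.7, 169.4], 0.93, [544.6, 39.5, 36.0]), ([289.3, 43.8], 0.19, [671.7, 74.3, 36.0])]
drawer_handle [([276.6, 240.5], 0.87, [463.9, 21.7, 34.0])]
cabinet [([290.7, 44.1], 0.64, [678.8, 73.4, 0.0])]
at 3.15 [527.1  40.5 231.3] [-3.141 -0.     0.303] 1.005
turn [-0.0, -0.0, 0.129] shift [-0.463, 0.585, 0.103] rows>= 4.0
turn [-0.0, -0.0, 0.129] shift [-0.402, 0.628, 0.103] rows>= 4.0
```

View pics/dr1.png

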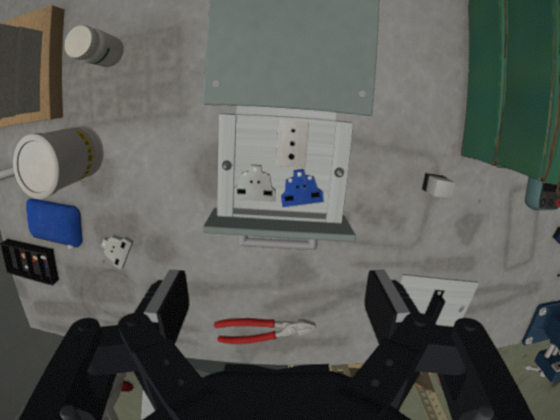

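The drawer sits centrally: pins at about (227,165) and (339,172), handle bar at about (278,241), front plate at row 225. I'll zoom in on the pins while I move to the cover.

```bash
python3 - <<'E'
import cv2,numpy as np
im=cv2.imread("pics/dr1.png")
c=[cv2.resize(im[y-15:y+15,x-15:x+15],(390,390),interpolation=cv2.INTER_CUBIC) for x,y in((227,165),(339,172))]
cv2.imwrite("pics/pins.png",np.hstack(c))
E
```

```text
(no output)
```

View pics/pins.png

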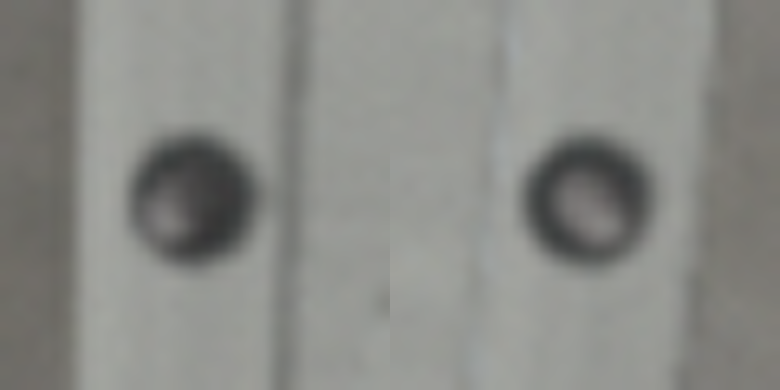

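Call:
{"fn": "step_arm", "kwargs": {
  "moves": [
    [[0,0,0.13],[-0.463,0.585,0.1],1],
    [[0,0,0.13],[-0.463,0.585,0.1],1],
    [[0,0,0.13],[-0.463,0.585,0.1],1],
    [[0,0,0.13],[-0.463,0.585,0.1],1]
  ]
}}

```text
clock: 3.55
eef_pos: [470.6, -103.1, 210.6]
tcp_rot: [3.141, 0.002, 0.195]
contact_force: [-0.4, 0.2, -0.4]
opening: 1.002
grasp_force: 0.0
```

Call:
{"fn": "step_arm", "kwargs": {
  "moves": [
    [[0,0,0.13],[-0.402,0.628,0.1],1],
    [[0,0,0.13],[-0.402,0.628,0.1],1],
    [[0,0,0.13],[-0.402,0.628,0.1],1],
    [[0,0,0.13],[-0.402,0.628,0.1],1],
    [[0,0,0.13],[-0.402,0.628,0.1],1]
  ]
}}

```text
clock: 4.05
eef_pos: [418.6, -238.7, 191.3]
tcp_rot: [-3.141, -0.0, 0.092]
contact_force: [-0.0, -0.2, -0.3]
opening: 0.999
grasp_force: 0.0
```

```bash
python3 b.py cv1 cover
```

```text
4.05 [ 418.6 -238.7  191.3] [-3.141 -0.     0.092]
cover [([280.5, 191.4], 0.57, [412.0, -242.3, 0.0])]
```

View pics/cv1.png

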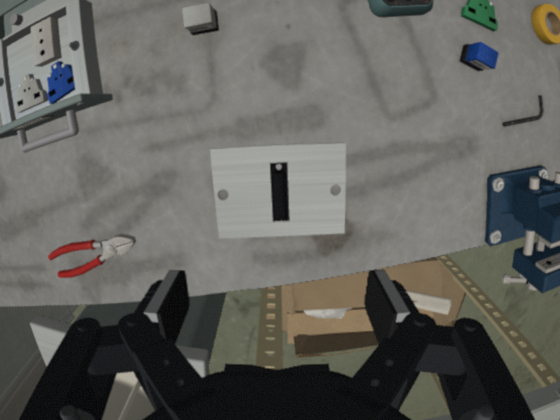

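The cover is flat at about (280,190): holes at (223,195) and (335,190), black rib from (279,163) to (281,221). The pins show as dark discs about 10 px wide. Now I'll measure them numerically.

```bash
cat > m.py <<'E'
from h import *; import json
def blob(f,x,y,w=11):
    g=cv2.GaussianBlur(cv2.imread(f"pics/{f}.png",0),(3,3),0)[y-w:y+w+1,x-w:x+w+1].astype(float)
    bg=np.median(np.r_[g[0],g[-1]]); d=np.clip(bg-g-15,0,60)
    m=(d>10).astype(np.uint8); n,l,st,c=cv2.connectedComponentsWithStats(cv2.morphologyEx(m,cv2.MORPH_CLOSE,np.ones((5,5))))
    k=l[w,w] or 1; return (c[k]+[x-w,y-w]),st[k]
def rep(f,pts,zs):
    cal=json.load(open(f"pics/{f}.json")); P=[blob(f,*p) for p in pts]
    for p in P: print(f,p[0].round(1),p[1])
    for z in zs:
        a,b=[atz("wrist",p[0],z,cal) for p in P]; d=a-b
        print("z",z,a,b,"mid",(a+b)/2,"sep",np.linalg.norm(d).round(1),"yaw",round(np.arctan2(-d[0],d[1]),4))
    return P,cal
if __name__=="__main__":
    rep("dr1",[(227,165),(339,172)],[36,42,47])
    rep("cv1",[(223,195),(335,190)],[0,4])
    # rib: dark region
    im=cv2.imread("pics/cv1.png",0)[155:230,262:300]; ys,xs=np.nonzero(im<60); cal=json.load(open("pics/cv1.json"))
    r=cv2.minAreaRect(np.c_[xs+262,ys+155].astype(np.float32)); print(r)
    s,t=cv2.boxPoints(r),0; print([atz("wrist",p,24,cal).tolist() for p in s], atz("wrist",r[0],24,cal))
E
python3 m.py; python3 plan.py 416 -240 100 0.09 1
```

```text
dr1 [223.2 164.8] [  0   0  19  23 171]
dr1 [343.3 172.9] [  6   0  17  23 181]
z 36 [530.3 102.1  36. ] [560.9 -22.4  36. ] mid [545.6   39.85  36.  ] sep 128.2 yaw 0.241
z 42 [531.7 101.5  42. ] [561.7 -20.8  42. ] mid [546.7   40.35  42.  ] sep 125.9 yaw 0.2405
z 47 [532.8 101.   47. ] [562.4 -19.5  47. ] mid [547.6   40.75  47.  ] sep 124.1 yaw 0.2409
cv1 [218.7 195.3] [  0   0  16  23 154]
cv1 [335.  189.8] [ 6  6 11 11 86]
z 0 [ 401.8 -176.6    0. ] [ 419.4 -300.2    0. ] mid [ 410.6 -238.4    0. ] sep 124.8 yaw 0.1414
z 4 [ 403.  -177.2    4. ] [ 420.4 -299.3    4. ] mid [ 411.7  -238.25    4.  ] sep 123.3 yaw 0.1416
((279.3697814941406, 191.50567626953125), (56.815895080566406, 15.63740062713623), 87.51044464111328)
[[445.3, -229.0, 24.0], [447.4, -243.9, 24.0], [389.9, -252.2, 24.0], [387.7, -236.5, 24.0]] [ 418.3 -240.3   24. ]
at 4.15 [ 419.3 -237.5  191.5] [-3.141e+00 -1.000e-03  9.500e-02] 1.002
turn [-0.0, -0.001, 0.006] shift [-0.018, 0.011, 0.458] rows>= 2.0
```

```bash
sed -i 's/w=11/w=7/' m.py; python3 m.py | grep -v "^\[\|^(("
```

```text
dr1 [226.4 164.7] [  0   0  15  15 131]
dr1 [338.5 172. ] [  0   0  15  15 122]
z 36 [531.4  98.9  36. ] [560.1 -17.   36. ] mid [545.75  40.95  36.  ] sep 119.4 yaw 0.2427
z 42 [532.8  98.3  42. ] [561.  -15.5  42. ] mid [546.9  41.4  42. ] sep 117.2 yaw 0.2429
z 47 [533.9  97.8  47. ] [561.7 -14.2  47. ] mid [547.8  41.8  47. ] sep 115.4 yaw 0.2433
cv1 [221.6 193.9] [  0   0  12  12 106]
cv1 [335.1 189.3] [ 0  0 15 12 97]
z 0 [ 403.6 -179.8    0. ] [ 420.  -300.2    0. ] mid [ 411.8 -240.     0. ] sep 121.5 yaw 0.1354
z 4 [ 404.8 -180.4    4. ] [ 420.9 -299.3    4. ] mid [ 412.85 -239.85    4.  ] sep 120.0 yaw 0.1346
```

Call:
{"fn": "step_arm", "kwargs": {
  "moves": [
    [[0,0,-0.06],[-0.03,0,0.46],1],
    [[0,0,-0.06],[-0.03,0,0.46],1],
    [[0,0,-0.06],[-0.03,0,0.46],1],
    [[0,0,-0.06],[-0.03,0,0.46],1]
  ]
}}

```text
clock: 4.55
eef_pos: [413.3, -238.0, 99.7]
tcp_rot: [-3.141, 0.001, 0.142]
contact_force: [0.4, -0.2, 0.3]
opening: 0.998
grasp_force: 0.0
```

```bash
python3 b.py cv2 cover
```

```text
4.55 [ 413.3 -238.    99.7] [-3.141e+00  1.000e-03  1.420e-01]
cover [([283.5, 214.5], 0.79, [413.0, -242.3, 0.0])]
```

View pics/cv2.png

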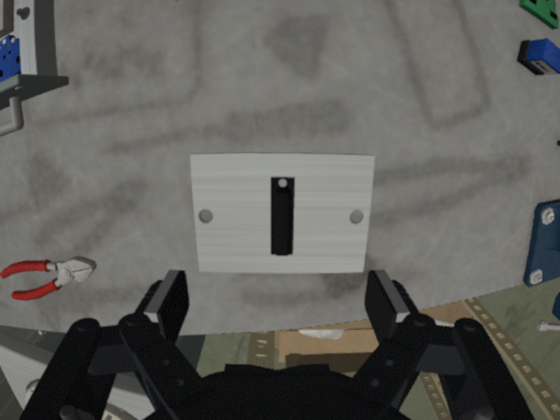

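The holes are at about (206,216) and (357,217), and the rib runs from (282,177) to (282,255). I'll triangulate from the two heights.

```bash
cat > m2.py <<'E'
from h import *; import json
def hole(f,x,y,w=12):
    g=cv2.GaussianBlur(cv2.imread(f"pics/{f}.png",0)[y-w:y+w+1,x-w:x+w+1],(3,3),0)
    G=g.astype(float); yy,xx=np.mgrid[-w:w+1,-w:w+1]; best=None
    for cx in np.arange(-3,3.1,.25):
        for cy in np.arange(-3,3.1,.25):
            rr=np.hypot(xx-cx,yy-cy)
            for r in np.arange(3.5,8.1,.5):
                a=G[rr<r]; b=G[(rr>r+.5)&(rr<r+2.5)]
                s=(np.median(b)-a.mean())-b.std()-a.std()*.3
                if best is None or s>best[0]: best=(s,cx+x,cy+y,r)
    return best
def go(f,pts,zs):
    cal=json.load(open(f"pics/{f}.json")); P=[hole(f,*p) for p in pts]; print(f,np.round(P,2).tolist())
    for z in zs:
        a,b=[atz("wrist",p[1:3],z,cal) for p in P]; d=a-b
        print("z",z,"mid",((a+b)/2).round(1),"sep",np.linalg.norm(d).round(1),"yaw",round(np.arctan2(-d[0],d[1]),4))
    return [ray("wrist",p[1:3],cal) for p in P]
if __name__=="__main__":
    go("dr1",[(227,165),(339,172)],[36,42,47])
    A=go("cv1",[(223,195),(335,190)],[0,4]); B=go("cv2",[(206,216),(357,217)],[0,4])
    print([tri([a,b]) for a,b in zip(A,B)])
E
python3 m2.py
```

```text
dr1 [[50.48, 226.0, 165.0, 5.0], [47.94, 339.0, 172.0, 5.0]]
z 36 mid [545.6  40.8  36. ] sep 120.3 yaw 0.246
z 42 mid [546.8  41.3  42. ] sep 118.1 yaw 0.2454
z 47 mid [547.6  41.6  47. ] sep 116.4 yaw 0.2456
cv1 [[35.53, 222.5, 194.5, 5.5], [29.72, 334.75, 189.5, 5.5]]
z 0 mid [ 411.4 -240.3    0. ] sep 120.4 yaw 0.1392
z 4 mid [ 412.4 -240.2    4. ] sep 118.8 yaw 0.1384
cv2 [[35.65, 205.0, 216.0, 7.0], [28.9, 356.0, 217.0, 7.0]]
z 0 mid [ 411.  -240.4    0. ] sep 121.0 yaw 0.1351
z 4 mid [ 412.4 -240.2    4. ] sep 119.1 yaw 0.1348
[array([ 404. , -181.1,    3.1]), array([ 421.2, -298.5,    6.4])]
```

```bash
python3 plan.py 412.4 -240.2 6 0.136 1
```

```text
at 4.65 [ 414.5 -239.3  101.3] [ 3.14e+00 -2.00e-03  1.41e-01] 1.001
turn [0.002, -0.003, 0.007] shift [-0.012, 0.002, 0.476] rows>= 2.0
```

```bash
cat > dr.py <<'E'
import numpy as np,json,os
from scipy.spatial.transform import Rotation as R
# dead-reckoned commanded pose from the logged final rows
L=[((0,0,.78),(-.59,-.476,0)),((0,0,.78),(-.757,-.052,0)),((0,0,.78),(-.65,.39,0)),((0,0,.77),(-.309,.69,0)),((0,0,.13),(-.463,.585,.1)),((0,0,.13),(-.402,.628,.1)),((0,0,-.06),(-.03,0,.46))]
if os.path.exists("log.json"): L+=json.load(open("log.json"))
p=np.array([244.421,575.227,231.281]); q=R.from_euler("xyz",[np.pi,0,2.7398])
for t,d in L: p=p+q.apply(np.array(d)*200); q=q*R.from_rotvec(np.array(t)*np.pi/4)
def to(x,y,z,yaw):
    Rt=R.from_euler("xyz",[np.pi,0,yaw]); d=q.inv().apply(np.array([x,y,z])-p)/200; t=(q.inv()*Rt).as_rotvec()/(np.pi/4)
    print("cmd",p.round(1),q.as_euler("xyz").round(3)); print("turn",t.round(3),"shift",d.round(4))
if __name__=="__main__":
    import sys; to(*map(float,sys.argv[1:5]))
E
python3 dr.py 412.4 -240.2 6 0.136
```

```text
cmd [ 412.7 -239.2   99.3] [3.142 0.    0.14 ]
turn [-0.    -0.     0.005] shift [-0.002   0.0049  0.4664]
```

Call:
{"fn": "step_arm", "kwargs": {
  "moves": [
    [[0,0,0.005],[-0.004,0.005,0.24],1],
    [[0,0,0.005],[-0.004,0.005,0.4],1],
    [[0,0,0.005],[-0.004,0.005,0.467],1],
    [[0,0,0.005],[-0.004,0.005,0.467],1],
    [[0,0,0.005],[-0.004,0.005,0.467],0]
  ],
  "squeeze": 60
}}

```text
clock: 5.15
eef_pos: [413.4, -240.9, 7.5]
tcp_rot: [3.14, -0.002, 0.136]
contact_force: [-0.6, -0.3, -0.5]
opening: 0.856
grasp_force: 0.0
```

Call:
{"fn": "step_arm", "kwargs": {
  "moves": [
    [[0,0,0],[0,0,0],-1],
    [[0,0,0],[0,0,0],-1],
    [[0,0,0],[0,0,0],-1],
    [[0,0,0],[0,0,0],-1],
    [[0,0,0],[0,0,0],-1],
    [[0,0,0],[0,0,0],-1]
  ],
  "squeeze": 60
}}

```text
clock: 5.75
eef_pos: [412.4, -240.5, 6.6]
tcp_rot: [3.141, -0.001, 0.136]
contact_force: [-0.3, 1.2, 9.6]
opening: 0.124
grasp_force: 59.4
```

```bash
echo '[[[0,0,0.005],[-0.004,0.005,0.467]],[[0,0,0],[0,0,-0.45]]]' > log.json; python3 dr.py 546 41 96 0.246; sed -i 's/^    print("cmd"/    print("cmd"/' dr.py
```

```text
cmd [ 412.  -240.3   95.9] [3.142 0.    0.136]
turn [-0.   -0.   -0.14] shift [ 8.5470e-01 -1.3024e+00 -6.0000e-04]
```

Call:
{"fn": "step_arm", "kwargs": {
  "moves": [
    [[0,0,0],[0,0,-0.05],-1],
    [[0,0,0],[0,0,-0.25],-1],
    [[0,0,0],[0,0,-0.45],-1],
    [[0,0,0],[0,0,-0.45],-1]
  ]
}}

```text
clock: 6.15
eef_pos: [414.6, -241.8, 100.5]
tcp_rot: [3.137, -0.006, 0.136]
contact_force: [0.6, -0.4, -1.7]
opening: 0.123
grasp_force: 59.0
```

Call:
{"fn": "step_arm", "kwargs": {
  "moves": [
    [[0,0,-0.02],[0.12,-0.18,0],-1],
    [[0,0,-0.05],[0.28,-0.42,0],-1],
    [[0,0,-0.07],[0.44,-0.67,0],-1],
    [[0,0,-0.1],[0.6,-0.9,0],-1]
  ]
}}

```text
clock: 6.55
eef_pos: [496.0, -64.6, 95.6]
tcp_rot: [-3.141, 0.001, 0.215]
contact_force: [1.4, -0.4, -1.9]
opening: 0.124
grasp_force: 59.0
```

Call:
{"fn": "step_arm", "kwargs": {
  "moves": [
    [[0,0,-0.02],[0.12,-0.18,0],-1],
    [[0,0,-0.04],[0.2,-0.3,0],-1],
    [[0,0,-0.04],[0.223,-0.422,0],-1],
    [[0,0,-0.04],[0.223,-0.422,0],-1],
    [[0,0,-0.04],[0.223,-0.422,0],-1]
  ]
}}

```text
clock: 7.05
eef_pos: [521.1, 25.9, 95.4]
tcp_rot: [-3.142, 0.001, 0.248]
contact_force: [-0.9, -0.1, -1.6]
opening: 0.126
grasp_force: 59.0
```

```bash
echo '[[[0,0,0.005],[-0.004,0.005,0.467]],[[0,0,0],[0,0,-0.45]],[[0,0,-0.1],[0.6,-0.9,0]],[[0,0,-0.04],[0.223,-0.422,0]]]' > log.json; python3 dr.py 546 41 50 0.246; python3 b.py h1 cover; python3 - <<'E'
from h import *
s=[telemetry.sense()["eef_pos"]]
im=imaging.grab_frame("top");cv2.imwrite("pics/top1.png",im[:,:,::-1]); s.append(telemetry.sense()["eef_pos"]); im2=imaging.grab_frame("side");s.append(telemetry.sense()["eef_pos"]); print(np.round(s,1).tolist(),telemetry.sense()["tcp_rot"])
w=cv2.imread("pics/h1.png"); a=im[:,:,::-1][130:290,180:340]; b=im2[:,:,::-1][150:310,190:350]
cv2.imwrite("pics/comb.png",np.hstack([cv2.resize(w,(400,300)),cv2.resize(b,(400,400),interpolation=3)[:300]]))
E
```

```text
cmd [532.1  46.3  95.9] [3.142 0.    0.246]
turn [-0. -0.  0.] shift [0.0612 0.0428 0.2294]
7.05 [521.1  25.9  95.4] [-3.142e+00  1.000e-03  2.480e-01]
cover [([279.5, 271.0], 0.67, [474.0, 12.5, 0.0])]
[[521.3, 25.0, 95.6], [521.4, 24.8, 95.7], [521.5, 24.7, 95.8]] [3.14153604e+00 3.87713231e-04 2.44983583e-01]
```

View pics/comb.png

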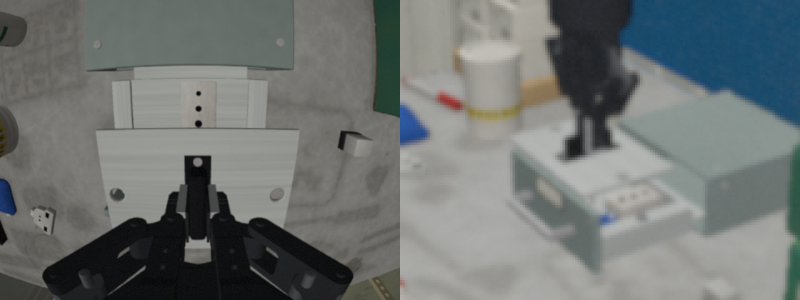

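The cover is held level with its rib centred: holes at (117,195) and (278,194) in the half-size wrist view. The tool stopped about 20 mm short because the previous call ran out of rows. I'll measure the cover in hand.

```bash
python3 - <<'E'
from m2 import *
go("h1",[(164,273),(389,272)],[91,93.7,96])
E
python3 plan.py 546.2 41 58 0.246 1
```

```text
h1 [[32.03, 165.75, 274.0, 8.0], [4.51, 386.0, 274.5, 8.0]]
z 91 mid [519.5  26.9  91. ] sep 117.9 yaw 0.245
z 93.7 mid [521.   27.4  93.7] sep 115.8 yaw 0.2452
z 96 mid [522.4  27.6  96. ] sep 113.9 yaw 0.2448
at 7.25 [521.5  24.7  95.8] [3.142 0.    0.245] 0.123
turn [0.0, 0.0, -0.001] shift [0.14, -0.049, 0.189] rows>= 1.0
```

```bash
python3 - <<'E'
import m2,cv2,numpy as np,json
from h import *
g=cv2.imread("pics/h1.png",0); cal=json.load(open("pics/h1.json")); P=[]
for x,y in((164,273),(389,272)):
    w=16; c=cv2.GaussianBlur(g[y-w:y+w+1,x-w:x+w+1],(3,3),0); t,_=cv2.threshold(c,0,255,cv2.THRESH_OTSU)
    n,l,st,ce=cv2.connectedComponentsWithStats((c<t).astype(np.uint8)); k=l[w,w]; print(t,st[k],ce[k]+[x-w,y-w]); P.append(ce[k]+[x-w,y-w])
    print(st.tolist())
a,b=[atz("wrist",p,93.7,cal) for p in P]; print((a+b)/2,np.linalg.norm(a-b))
cv2.imwrite("pics/hc.png",np.hstack([cv2.resize(g[y-20:y+20,x-20:x+20],(400,400),interpolation=3) for x,y in((164,273),(389,272))]))
E
```

```text
105.0 [  6   7  21  17 254] [163.83464567 272.72047244]
[[0, 0, 33, 33, 829], [6, 7, 21, 17, 254], [0, 31, 3, 2, 6]]
131.0 [  4   7  21  20 310] [387.07419355 272.38709677]
[[0, 0, 33, 33, 759], [4, 7, 21, 20, 310], [30, 23, 3, 10, 20]]
[521.95  27.85  93.7 ] 117.12156078194997
```

View pics/hc.png

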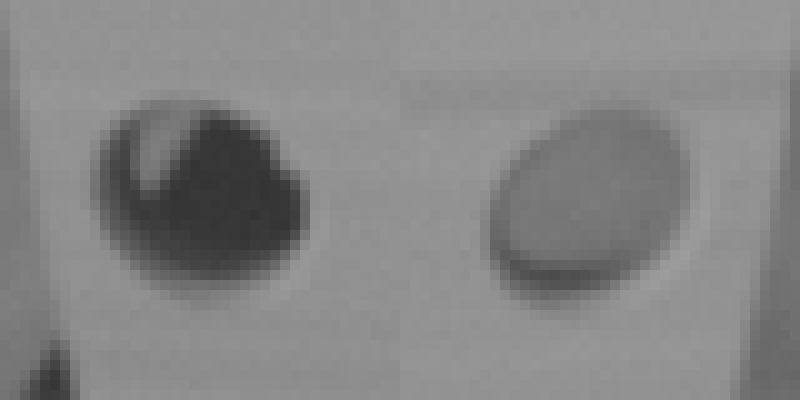

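```bash
python3 - <<'E'
import json,numpy as np
from scipy.spatial.transform import Rotation as R
from h import *
for f,p,y in(("dr1",(527.1,40.8,231.2),.305),("cv1",(419,-238.2,191.4),.094),("cv2",(413,-239,99.8),.1405),("h1",(521.4,24.9,95.7),.2455)):
    c=json.load(open(f"pics/{f}.json")); T=np.array(c["cam_to_world"]); Q=R.from_euler("xyz",[np.pi,0,y]).as_matrix()
    print(f,(Q.T@(T[:3,3]-p)).round(1),(Q.T@T[:3,:3]).round(3).tolist())
c=json.load(open("pics/h1.json"))
a,b=[atz("wrist",p,93.7,c) for p in((164,272.5),(388,272.5))]; m=(a+b)/2; s=[545.6,40.8,36]
Q=R.from_euler("xyz",[np.pi,0,.2455]).as_matrix(); print(m,np.linalg.norm(a-b),(Q.T@(m-[521.4,24.9,93.7])).round(2))
E
```

```text
dr1 [  84.    -1.3 -141.1] [[0.002, 0.948, 0.318], [1.0, -0.002, -0.001], [0.0, 0.318, -0.948]]
cv1 [  83.2   -0.7 -141.2] [[-0.002, 0.948, 0.317], [1.0, 0.002, 0.001], [-0.0, 0.317, -0.948]]
cv2 [  84.2   -2.2 -141.2] [[0.001, 0.948, 0.318], [1.0, -0.001, 0.0], [0.0, 0.318, -0.948]]
h1 [  83.9   -2.3 -140.9] [[0.002, 0.948, 0.318], [1.0, -0.002, -0.001], [-0.0, 0.318, -0.948]]
[522.05  27.5   93.7 ] 117.55717757755158 [ 1.26 -2.36 -0.  ]
```

```bash
python3 plan.py 546.2 38.6 58 0.246 1
```

```text
at 7.25 [521.5  24.7  95.8] [3.142 0.    0.245] 0.123
turn [0.0, 0.0, -0.001] shift [0.137, -0.037, 0.189] rows>= 1.0
```

Call:
{"fn": "step_arm", "kwargs": {
  "moves": [
    [[0,0,0],[0.07,-0.02,0],-1],
    [[0,0,0],[0.137,-0.037,0.05],-1],
    [[0,0,0],[0.137,-0.037,0.12],-1],
    [[0,0,0],[0.137,-0.037,0.185],-1],
    [[0,0,0],[0.137,-0.037,0.185],-1],
    [[0,0,0],[0.137,-0.037,0.185],-1]
  ]
}}

```text
clock: 7.85
eef_pos: [545.5, 39.3, 58.2]
tcp_rot: [-3.141, 0.002, 0.246]
contact_force: [0.6, 0.7, -0.8]
opening: 0.124
grasp_force: 59.0
```

Call:
{"fn": "step_arm", "kwargs": {
  "moves": [
    [[0,0,0],[0,0,0.02],-1],
    [[0,0,0],[0,0,0.04],-1],
    [[0,0,0],[0,0,0.05],-1],
    [[0,0,0],[0,0,0.05],-1]
  ]
}}

```text
clock: 8.25
eef_pos: [546.3, 39.5, 48.7]
tcp_rot: [-3.142, 0.0, 0.246]
contact_force: [-0.3, -0.3, -2.2]
opening: 0.127
grasp_force: 59.0
```

No contact with the cover below the pin tips, so the pins are in the holes. I'll lower it the rest of the way.

Call:
{"fn": "step_arm", "kwargs": {
  "moves": [
    [[0,0,0],[0,0,0.015],-1],
    [[0,0,0],[0,0,0.025],-1],
    [[0,0,0],[0,0,0.03],-1],
    [[0,0,0],[0,0,0.03],-1]
  ]
}}

```text
clock: 8.65
eef_pos: [546.5, 39.5, 42.8]
tcp_rot: [-3.142, 0.0, 0.246]
contact_force: [-0.8, -0.4, -1.2]
opening: 0.122
grasp_force: 59.1
```

Call:
{"fn": "step_arm", "kwargs": {
  "moves": [
    [[0,0,0],[0,0,0.003],-1],
    [[0,0,0],[0,0,0.006],-1],
    [[0,0,0],[0,0,0.006],-1]
  ]
}}

```text
clock: 8.95
eef_pos: [547.4, 39.7, 42.6]
tcp_rot: [3.141, -0.002, 0.246]
contact_force: [-0.7, 1.2, 6.5]
opening: 0.122
grasp_force: 60.2
```

Call:
{"fn": "step_arm", "kwargs": {
  "moves": [
    [[0,0,0],[0,0,0],0],
    [[0,0,0],[0,0,0],0],
    [[0,0,0],[0,0,0],0],
    [[0,0,0],[0,0,0],0],
    [[0,0,0],[0,0,0],0],
    [[0,0,0],[0,0,0],0]
  ]
}}

```text
clock: 9.55
eef_pos: [546.5, 39.5, 41.6]
tcp_rot: [3.142, 0.0, 0.246]
contact_force: [-0.4, -0.1, -0.2]
opening: 0.499
grasp_force: 0.0
```

Call:
{"fn": "step_arm", "kwargs": {
  "moves": [
    [[0,0,0],[0,0,-0.1],0],
    [[0,0,0],[0,0,-0.3],0],
    [[0,0,0],[-0.15,0,-0.5],0],
    [[0,0,0],[-0.3,0,-0.5],-0.5],
    [[0,0,0],[-0.3,0,-0.5],-0.5],
    [[0,0,0],[-0.3,0,-0.5],-0.5]
  ]
}}

```text
clock: 10.15
eef_pos: [488.3, 24.8, 142.0]
tcp_rot: [3.141, -0.001, 0.246]
contact_force: [0.6, 0.3, 0.1]
opening: 0.253
grasp_force: 0.0
```

```bash
python3 b.py e1 cover,cover_seat,drawer_handle; python3 - <<'E'
from h import *
im=imaging.grab_frame("side")[:,:,::-1][170:290,210:370]; cv2.imwrite("pics/e.png",np.hstack([cv2.resize(cv2.imread("pics/e1.png"),(400,300)),cv2.resize(im,(400,300),interpolation=3)]))
s=telemetry.sense(); print(s["clock"],s["eef_pos"],s["tcp_rot"],s["opening"])
E
```

```text
10.15 [488.3  24.8 142. ] [ 3.141e+00 -1.000e-03  2.460e-01]
cover [([279.0, 135.4], 0.62, [544.2, 37.5, 0.0])]
cover_seat []
drawer_handle [([273.1, 238.3], 0.65, [463.6, 22.5, 34.0])]
10.4 [488.82869191  25.05740618 141.22397047] [-3.14147628e+00  4.88542687e-04  2.46334024e-01] 0.25167615371469404
```

View pics/e.png

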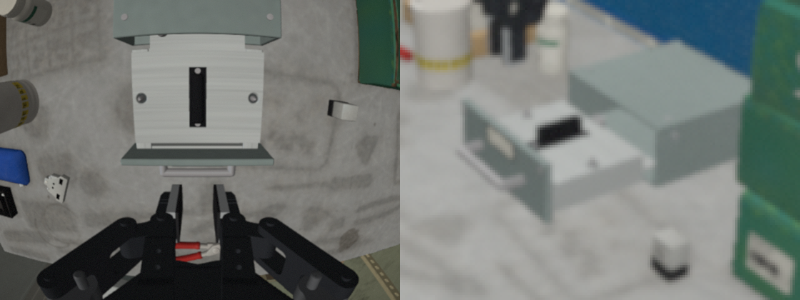

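The cover is flat on the rim with both pins showing in its holes at (141,98) and (253,98), and it is released. Next I'll close the fingers and go down in front of the handle.

Call:
{"fn": "step_arm", "kwargs": {
  "moves": [
    [[0,0,0],[-0.2,0,0],-1],
    [[0,0,0],[-0.36,0,0.05],-1],
    [[0,0,0],[-0.36,0,0.25],-1],
    [[0,0,0],[-0.36,0,0.45],-1],
    [[0,0,0],[-0.36,0,0.58],-1],
    [[0,0,0],[-0.36,0,0.58],-1],
    [[0,0,0],[-0.36,0,0.58],-1]
  ]
}}

```text
clock: 11.1
eef_pos: [418.5, 7.4, 25.6]
tcp_rot: [-3.141, 0.002, 0.246]
contact_force: [0.3, -0.2, 0.2]
opening: -0.004
grasp_force: 0.0
```

Call:
{"fn": "step_arm", "kwargs": {
  "moves": [
    [[0,0,0],[0.05,0,0],-1],
    [[0,0,0],[0.1,0,0],-1],
    [[0,0,0],[0.13,0,0],-1],
    [[0,0,0],[0.16,0,0],-1],
    [[0,0,0],[0.19,0,0],-1],
    [[0,0,0],[0.22,0,0],-1]
  ]
}}

```text
clock: 11.7
eef_pos: [461.4, 18.2, 25.8]
tcp_rot: [-3.142, 0.0, 0.246]
contact_force: [-1.3, -0.4, 1.6]
opening: -0.0
grasp_force: 0.8
```

Call:
{"fn": "step_arm", "kwargs": {
  "moves": [
    [[0,0,0],[0.04,0,0],-1],
    [[0,0,0],[0.08,0,0],-1],
    [[0,0,0],[0.12,0,0],-1],
    [[0,0,0],[0.16,0,0],-1],
    [[0,0,0],[0.2,0,0],-1],
    [[0,0,0],[0.24,0,0],-1],
    [[0,0,0],[0.28,0,0],-1],
    [[0,0,0],[0.32,0,0],-1]
  ]
}}

```text
clock: 12.5
eef_pos: [523.8, 33.8, 25.7]
tcp_rot: [-3.142, 0.0, 0.246]
contact_force: [-2.1, 0.7, 1.3]
opening: 0.004
grasp_force: 0.9
```

Call:
{"fn": "step_arm", "kwargs": {
  "moves": [
    [[0,0,0],[0.03,0,0],-1],
    [[0,0,0],[0.06,0,0],-1],
    [[0,0,0],[0.09,0,0],-1],
    [[0,0,0],[0.12,0,0],-1],
    [[0,0,0],[0.15,0,0],-1],
    [[0,0,0],[0.18,0,0],-1]
  ]
}}

```text
clock: 13.1
eef_pos: [558.6, 42.5, 25.7]
tcp_rot: [3.142, 0.0, 0.246]
contact_force: [-1.1, -0.1, 0.9]
opening: -0.003
grasp_force: 0.8
```

Call:
{"fn": "step_arm", "kwargs": {
  "moves": [
    [[0,0,0],[0.0125,0,0],-1],
    [[0,0,0],[0.025,0,0],-1],
    [[0,0,0],[0.0375,0,0],-1],
    [[0,0,0],[0.05,0,0],-1],
    [[0,0,0],[0.0625,0,0],-1]
  ]
}}

```text
clock: 13.6
eef_pos: [561.5, 43.9, 24.2]
tcp_rot: [-3.14, 0.018, 0.247]
contact_force: [-31.7, -10.8, 23.1]
opening: -0.001
grasp_force: 16.6
```

```bash
cat > d.py <<'E'
from h import *
im=imaging.grab_frame("top"); cv2.imwrite("pics/t2.png",im[:,:,::-1])
for n in("drawer_handle","cabinet"): print(n,[(np.round(q["xy"],1).tolist(),round(q["conf"],2),atz("top",q["xy"],34 if n[0]=="d" else 0).tolist()) for q in imaging.mark_of("top",n)[:2]])
print(telemetry.sense()["clock"],telemetry.sense()["contact_force"])
E
python3 d.py
```

```text
drawer_handle []
cabinet []
13.75 [-25.63212301  -8.12582733  15.58310278]
```

The force rose to about 33 N, so the drawer is either at its home stop or jammed. I'll back off and check.

Call:
{"fn": "step_arm", "kwargs": {
  "moves": [
    [[0,0,0],[-0.05,0,0],-1],
    [[0,0,0],[-0.15,0,0],-1],
    [[0,0,0],[-0.25,0,0],-1],
    [[0,0,0],[-0.25,0,-0.2],-1],
    [[0,0,0],[-0.25,0,-0.4],-1],
    [[0,0,0],[-0.25,0,-0.6],-1],
    [[0,0,0],[-0.25,0,-0.6],-1]
  ]
}}

```text
clock: 14.45
eef_pos: [525.8, 33.5, 151.1]
tcp_rot: [3.14, -0.01, 0.246]
contact_force: [1.0, -0.4, -0.1]
opening: 0.0
grasp_force: 0.0
```

```bash
python3 d.py; python3 b.py f1 drawer_handle,cabinet; python3 - <<'E'
from h import *
im=imaging.grab_frame("side")[:,:,::-1][170:290,230:390]; cv2.imwrite("pics/f.png",np.hstack([cv2.resize(cv2.imread("pics/f1.png"),(400,300)),cv2.resize(im,(400,300),interpolation=3)]))
E
```

```text
drawer_handle []
cabinet []
14.6 [ 1.06184934 -0.32493662  1.09094092]
14.6 [521.8  33.3 145.5] [ 3.141e+00 -1.000e-03  2.460e-01]
drawer_handle [([274.2, 135.9], 0.81, [579.1, 50.5, 34.0])]
cabinet [([273.8, 17.5], 0.64, [679.1, 76.1, 0.0])]
```

View pics/f.png

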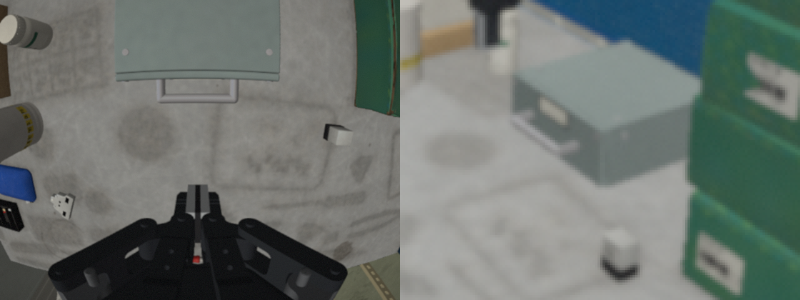

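The front plate is flush against the cabinet at row 75 of the half-size wrist view. The handle is 103 mm in front of the cabinet's centre, against about 105 mm expected at home. Handing in.

```bash
python3 -c "
from rig import r; print(r.sign_off())"
```

```text
the job is handed in; nothing more can be done
None
```

The cover went flat onto the rim over both pins and was released. The drawer was then pushed until it stopped flush with the cabinet, the other bench items were left alone, and the job was handed in at about 15 s. No verdict came back, and the cover can't be seen inside the cabinet.

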